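# Photometer: pop the push-latch cover, press the vial home, relatch

### The arm

A 6-joint arm with a two-finger parallel gripper is mounted at the origin on a cart in front of the work surface, level with it; the furniture and walls round the work are solid. World frame = base frame: x ahead of the robot, y to its left, z up, the work surface at z = 0. Lengths are in m, angles in degrees, forces in N, time in s.
With the tool pointing down it reaches from about 0.325 to 0.85 m from the base axis. Payload 15.5 kg.
Tool frame: the origin (TCP) lies at the very end of the fingers, on their centre line; the grasp point (between the pads) lies 19 mm behind it (ctrl.grasp_offset is the distance from the TCP to the grasp point, in m); z points along the fingers, y is the direction in which the jaws open and shut (so a half turn about z gives the same grasp; the last joint's range is limited). The gripper opens to 91 mm and grips with 3 to 60 N. Pads are 32 mm wide; open, the fingers measure 118 mm over their backs; the gripper's body (76 mm by 178 mm) begins 60 mm behind the grasp point.
Start: joints at [58.929, 28.281, 77.091, -0, 74.628, -5.472], TCP at [0.27, 0.564, 0.192] pointing down, gripper open.
Joint ranges: [-166.48, 166.48], [-47.26, 123.95], [12.59, 153.08], [-70.14, 250.14], [6.76, 159.57], [-176.63, 176.63]. Speed limits (degrees/s): [108.29, 108.29, 147.25, 172.46, 172.46, 172.46].

### API

Orientations are given as a 3x3 rotation matrix whose columns are the frame's x, y, z axes.
In Python, from bench import ctrl gives the robot as it stands.
- The arm moves only by the shell command python3 -m pendant 'ROWS'. ROWS is JSON, a list of rows, each an object of numbers: "ax", "ay", "az": the turn, a rotation vector about the tool's x, y, z in degrees; "dx", "dy", "dz": the shift along the tool's x, y, z in m; "grip": the closure in counts, from 0 (fully open) to 255 (shut). In form: [{"ax": .., "ay": .., "az": .., "dx": .., "dy": .., "dz": .., "grip": ..}, ...]. A call has 1 to 5 rows; each row is the pose to reach, as a shift and turn from the pose commanded when the call began, along the tool's axes at that moment; what a row does not reach only later rows make up. A row lasts 1/8 s, in which the tool goes at most 62.5 mm and 10.7 degrees, less where a joint would pass 70% of its speed; a pose out of reach is approached as far as the arm can. A call with a gripper value outside its range is refused whole. The fingers move at their own pace and stop on an object; the grip force is fixed at half the most. Time passes only in rows, so rows that repeat a pose let the fingers close. It gives the time, the measured TCP pose, the force and the opening at its end, in the units of the state.
- ctrl.get_obs(): the state, without advancing time (a new reading comes with each control period).
- ctrl.get_image(name): name is "side" or "top"; returns a dict with "frame" (480x640x3 uint8, red, green, blue), "fov_y" (degrees; the focal length in pixels is half the picture's height over the tangent of half this angle, whatever the lens; pixels are square), "cx", "cy" (the principal point, pixels), "dist" ([k1, k2, p1, p2, k3] as OpenCV has them; the pictures are not rectified), "rvec" (rotation vector, rad) and "tvec" (3), from world to camera coordinates, as OpenCV has them. Camera axes: x right, y down, z forward; pixel columns grow to the right and rows downward; lengths in m; the calibration is good to about 2 mm. A picture is of the moment at which its call begins. There is no depth.
- ctrl.hand_in(): hands the job in, once; it reports no verdict.
The state is a dict: "t": time; "joint_positions": joint angles; "qd": joint speeds; "joint_efforts": joint torques, N m; "tcp_pos": TCP position; "eef_rot": TCP orientation; "force": force on the tool from outside, world axes, zero at the start; "moment": the same for the moment, N m; "gripper_width": finger opening in m.
Only numpy, scipy, OpenCV 4.12 (cv2) and the standard library are available. Lean on these libraries where they do the work, as an engineer would, in place of code of your own. Each camera call takes 0.05 s, during which the arm holds its last target.

### The job

Get the vial photometer ready to read the same sample again. Press down on the blue spot of its dark push-latch cover and let go so that the cover pops wide open, push the blue-capped vial, which stands raised on its lifter, fully down into its well, then push the cover back over from behind and press it down until it latches shut and stays shut by itself. Only press and push with the fingers: do not pick up the vial or anything else, and leave the other things on the worktop where they stand.

Things in the scene. Friction and masses are not known exactly. Their poses are not given: they have to be found in the camera images.
- photometer: white and grey bench photometer, fixed, 186 mm deep (x), 154 wide (y), grey deck 72 mm above the worktop, sloping front with display. Origin: centre of underside, under the axis of the vial well; x from its front to its back, z up. The dark cover spans x -68 to +64 mm, y -48 to +48 mm; its flat top is 107.5 mm above the worktop when latched. Hinge line along y at x = +60 mm, 86 mm above the worktop.
- cover (a joint): cover angle (rad): 0 latched, down to -0.061 (firm stop) when pressed in, 1.87 fully open, leaning backwards. Push-push latch at the front: press in to below -0.052 (5.5 mm at the blue spot, 2 to 3 N; 25 N does no harm) and let go: a damped spring opens it fully in 2 s. To shut, push its outer face over to the front and down (about 2 N), press in again to the stop, let go: it is held at 0.
- press_spot (a point): centre of the blue round press spot, 27 mm across, on the outer face of the cover, 26 mm from its front edge, 102 mm from the hinge line measured along the face; it moves with the cover. Its z axis is the outward normal of the face, its x axis points from the front edge to the hinge.
- cover_edge (a point): middle of the front (free) edge of the cover, on its outer face, 128 mm from the hinge line along the face; the outer face lies 21.5 mm outside the hinge axis. The cover is a hollow box 28 mm thick, open below. The point moves with the cover; axes as at press_spot.
- cover_hinge (a point): point on the hinge axis, at the middle of the cover's width, 86 mm above the worktop; its y axis is the hinge axis
- vial_top (a point): centre of the top of the blue cap (20 mm across) of the vial in the photometer. At first it stands 24 mm above the deck on the raised lifter; pressed with about 3 N, vial and lifter go down and stay where they are left, until a firm stop with the top 12 mm above the deck, 84 mm above the worktop.
- well_mouth (a point): centre of the mouth of the vial well, in the deck, 72 mm above the worktop; 24 mm across, 60 mm in front of the hinge line. Round it, inside the cover, stands a black frame 9 mm high, 36 mm to the left and right, 40 mm behind; the latch receiver, 10 mm high, begins 38 mm in front.
- vial_white: loose glass vial with a white screw cap, 22 mm across and 48 mm tall, standing right of the photometer (origin: centre of its underside); leave it alone
- vial_black: loose glass vial with a black screw cap, 22 mm across and 48 mm tall, standing right of the photometer (origin: centre of its underside); leave it alone
- cup_grey: sample cup with a dark grey lid, 55 mm across and 58 mm tall, standing (origin: centre of its underside); leave it alone
- cup_blue: sample cup with a blue lid, 55 mm across and 58 mm tall, standing (origin: centre of its underside); leave it alone
- dropper_bottle: brown reagent bottle with a black cap, 35 mm across and 85 mm tall, standing left of the photometer (origin: centre of its underside); leave it alone
- cap_carton: small blue carton, 55 x 90 x 45 mm, left of the photometer (origin: centre of its underside); leave it alone
- timer: round black stopwatch lying face up, 49 x 64 x 14 mm (origin: centre of its underside); leave it alone
- vial: the blue-capped glass vial in the photometer (origin: centre of its underside, 48 mm below vial_top; z up)

How it is judged:
By the outcome, as a careful person would: the job done as asked, in the order asked, and still so for the second after the job is handed in, with the robot touching nothing.
It also fails if it takes over 51 s, if anything falls off the work surface, if the arm or the gripper's body presses on something with over 40 N, if the wrist force passes 120 N, or if a joint passes its speed limit or range.

## Working session

There is one attempt and no reset: what is moved stays moved. The work goes in short steps, Python scripts to look and compute and a shell command to move; the robot and the scene stay as the last step left them, time stands still between calls to the robot, and variables do not carry over. Pictures are saved under pics/ and viewed, and the job is handed in when it is done.

```bash
mkdir -p pics; ls; cat > h.py <<'E'
import numpy as np, cv2
from bench import ctrl
def cam(n):
    d=ctrl.get_image(n); f=240/np.tan(np.radians(d["fov_y"])/2)
    K=np.array([[f,0,d["cx"]],[0,f,d["cy"]],[0,0,1.]])
    R=cv2.Rodrigues(np.array(d["rvec"],float))[0]; t=np.array(d["tvec"],float).reshape(3)
    return d["frame"],K,np.array(d["dist"],float),R,t
def ray(c,uv):
    _,K,D,R,t=c
    p=cv2.undistortPoints(np.array([[uv]],float),K,D)[0,0]
    d=R.T@np.array([p[0],p[1],1]); return -R.T@t,d/np.linalg.norm(d)
def plane(c,uv,z):
    o,d=ray(c,uv); return o+d*(z-o[2])/d[2]
def proj(c,P):
    _,K,D,R,t=c
    return cv2.projectPoints(np.array(P,float).reshape(-1,1,3),cv2.Rodrigues(R)[0],t,K,D)[0][:,0]
def save(c,n): cv2.imwrite("pics/"+n,c[0][:,:,::-1])
E
python3 - <<'E'
from h import *
for n in("side","top"):
    c=cam(n); save(c,n+"0.png"); print(n,-c[3].T@c[4],c[1][0,0],c[3][2])
o=ctrl.get_obs();print(o)
E
```

```text
pics
side [ 0.49390469 -0.9284407   0.85792431] 521.6030669055001 [ 0.00635873  0.778932   -0.62707616]
top [0.34925944 0.03170817 0.95703905] 463.527501520944 [ 0.17255978  0.01914617 -0.98481295]
{'t': 0.1, 'joint_positions': array([ 5.89306897e+01,  2.83121057e+01,  7.71234543e+01,  6.23317058e-04,
        7.46267809e+01, -5.47271664e+00]), 'qd': array([-0.00947721, -0.08564046, -0.13897443, -0.04106635, -0.12797733,
       -0.0649754 ]), 'joint_efforts': array([ 2.21765600e-03, -8.80239487e+01, -3.82545054e+01,  7.07628205e-02,
        4.82884794e-02,  1.41569257e-05]), 'tcp_pos': array([0.26983907, 0.56335434, 0.19159016]), 'eef_rot': array([[-9.01856932e-01,  4.32034431e-01, -5.70501895e-04],
       [ 4.32034792e-01,  9.01856463e-01, -9.26552246e-04],
       [ 1.14208349e-04, -1.08209423e-03, -9.99999408e-01]]), 'force': array([-1.2336161 , -0.26919473, -0.68620015]), 'moment': array([-0.00926354,  0.02405321,  0.00763858]), 'gripper_width': 0.0913072540536252}
```

View pics/side0.png

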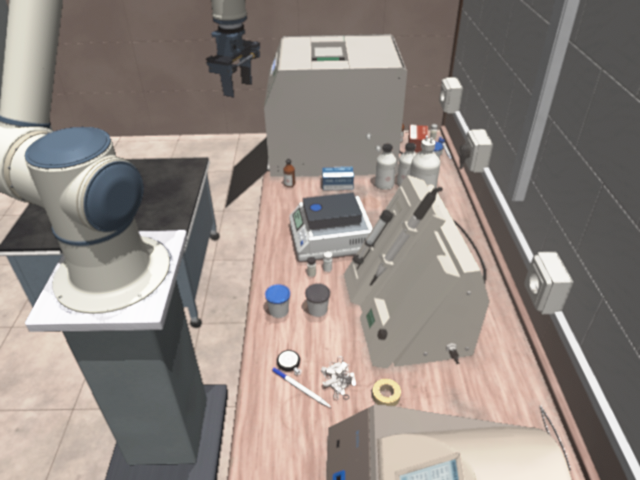

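View pics/top0.png

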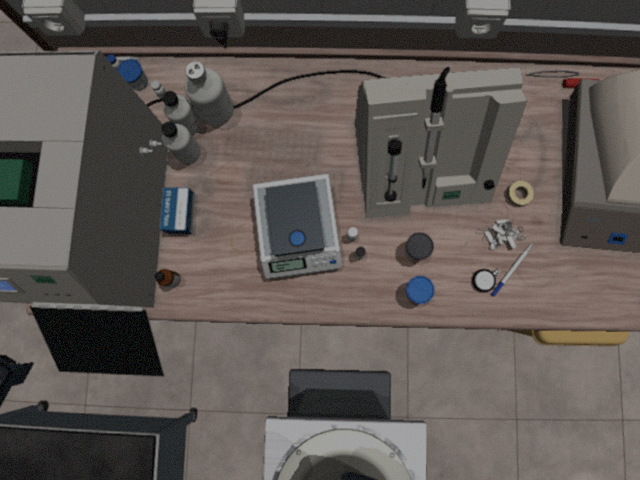

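The top view shows the photometer at about (297,225), with the blue spot at (297,238) and the cover's dark top above it. In the side view the spot is at (316,208).

```bash
python3 - <<'E'
from h import *
for n,(x0,y0,x1,y1) in(("top",(280,225,315,252)),("side",(305,200,328,216))):
    c=cam(n); im=c[0].astype(int); m=np.zeros((480,640),np.uint8)
    m[y0:y1,x0:x1]=((im[...,2]-im[...,0])[y0:y1,x0:x1]>40)
    ys,xs=np.nonzero(m); uv=(xs.mean(),ys.mean()); print(n,uv,len(xs),plane(c,uv,.1075))
    if n=="top":
        cr=c[0][160:300,230:370,::-1]; cv2.imwrite("pics/tz.png",cv2.resize(cr,None,fx=4,fy=4,interpolation=cv2.INTER_CUBIC))
        g=c[0].mean(2)
        mm=np.zeros((480,640),np.uint8); mm[178:260,255:335]=((g<75)[178:260,255:335]) 
        mm=cv2.morphologyEx(mm,cv2.MORPH_OPEN,np.ones((3,3),np.uint8))
        cs=cv2.findContours(mm,0,2)[0]; k=max(cs,key=cv2.contourArea); print(cv2.minAreaRect(k),cv2.contourArea(k))
    else: cv2.imwrite("pics/sz.png",cv2.resize(c[0][170:290,260:400,::-1],None,fx=5,fy=5,interpolation=cv2.INTER_CUBIC))
E
```

```text
top (np.float64(296.7455621301775), np.float64(237.79289940828403)) 169 [0.49495058 0.10091614 0.1075    ]
((293.47601318359375, 221.06988525390625), (73.48302459716797, 52.20466613769531), 82.40535736083984) 3454.5
side (np.float64(315.47058823529414), np.float64(206.97058823529412)) 68 [0.49803165 0.10166951 0.1075    ]
```

View pics/tz.png

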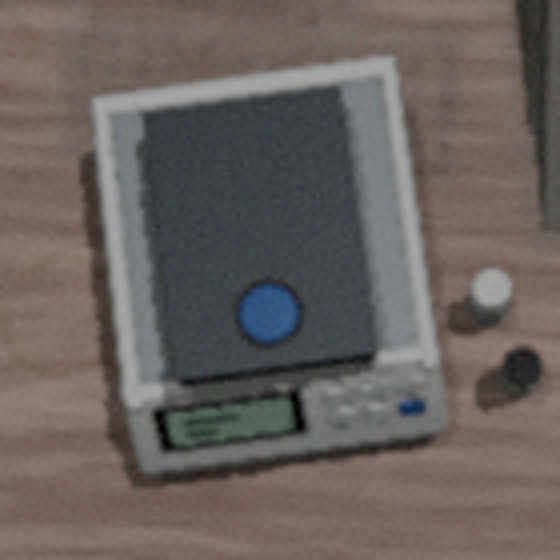

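View pics/sz.png

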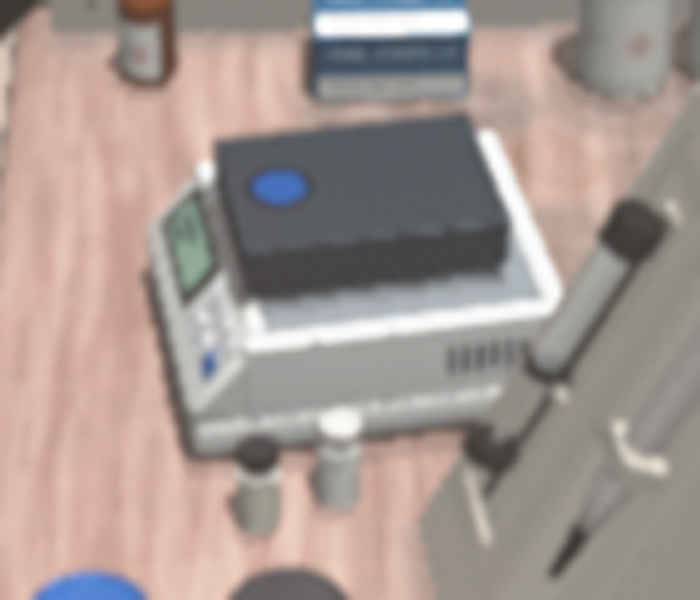

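The zooms show the cover yawed slightly. Its top corners in the top zoom are about (147,113), (340,87), (372,352) and (172,376). I'll compute the yaw from those.

```bash
python3 - <<'E'
from h import *
c=cam("top")
q=lambda p:(p[0]/4+230-.4,p[1]/4+160-.4)
P=[plane(c,q(p),.1075) for p in((147,113),(340,87),(372,352),(172,376))]
for p in P: print(p[:2])
yaw=lambda v:np.degrees(np.arctan2(v[1],v[0]))
print(yaw(P[0]-P[3]),yaw(P[1]-P[2]),yaw(P[0]-P[1])-90,yaw(P[3]-P[2])-90,[np.linalg.norm(P[i]-P[i-1]) for i in range(4)],np.mean(P,0))
B=[plane(c,q(p),.072) for p in((95,98),(393,58))]; print(yaw(B[0]-B[1])-90,np.linalg.norm(B[0]-B[1]))
s=cam("side")
q=lambda p:(p[0]/5+260-.4,p[1]/5+170-.4)
S=[plane(s,q(p),.1075) for p in((218,143),(470,117),(505,222),(243,252))]
print([x[:2] for x in S],yaw(S[1]-S[0]),yaw(S[2]-S[3]),yaw(S[0]-S[3])-90,np.mean(S,0))
E
```

```text
[0.5899734  0.16240004]
[0.60470712 0.07094104]
[0.47764038 0.05226944]
[0.46417236 0.14464947]
8.031435634332055 8.35940551827555 9.151520917919854 8.294677814547768 [np.float64(0.12704717924875075), np.float64(0.09263817162133772), np.float64(0.1284312478072203), np.float64(0.09335661200051536)] [0.53412332 0.107565   0.1075    ]
9.12602528912197 0.1493763885594212
[array([0.46796109, 0.13993337]), array([0.59524929, 0.15807598]), array([0.60559465, 0.06924437]), array([0.48005825, 0.05006355])] 8.111832246160864 8.687089668098437 7.666365059639745 [0.53721582 0.10432931 0.1075    ]
```

```bash
python3 - <<'E'
from h import *
c=cam("top"); s=cam("side")
for p in((155,305),(165,100),(300,318)): print("top z0",p,plane(c,p,0)[:2])
for p in((270,172),(403,160),(405,180)): print("side z0",p,plane(s,p,0)[:2])
for z in(.1,.2,.3,.35): print(z,"stand L-back",plane(c,(360,85),z)[:2],"L-front",plane(c,(366,215),z)[:2],'pip',plane(c,(390,148),z)[:2],plane(c,(445,72),z)[:2],"side tip",plane(s,(435,192),z)[:2],"side",plane(s,(408,182),z)[:2],"bottle top",plane(c,(195,70),z)[:2])
g=[ (.55,.107,.19),(.597,.116,.24)]; print(proj(c,g),proj(s,g))
cv2.imwrite("pics/sz2.png",cv2.resize(s[0][130:380,330:500,::-1],None,fx=2.4,fy=2.4,interpolation=cv2.INTER_CUBIC))
cv2.imwrite("pics/tz2.png",cv2.resize(c[0][50:250,230:540,::-1],None,fx=2.5,fy=2.5,interpolation=cv2.INTER_CUBIC))
E
```

```text
top z0 (155, 305) [0.36518663 0.39891525]
top z0 (165, 100) [0.82089169 0.4186305 ]
top z0 (300, 318) [0.34764289 0.09703739]
side z0 (270, 172) [0.36187019 0.43638349]
side z0 (403, 160) [0.77878067 0.4909617 ]
side z0 (405, 180) [0.76793378 0.37626791]
0.1 stand L-back [ 0.80957181 -0.01351904] L-front [ 0.54305161 -0.02794884] pip [ 0.67761647 -0.07330481] [ 0.84241835 -0.18467433] side tip [0.8040701  0.16590055] side [0.74241763 0.21439524] bottle top [0.83821077 0.32244347]
0.2 stand L-back [ 0.7558622 -0.0082419] L-front [ 0.52043978 -0.02098802] pip [ 0.63930351 -0.06105181] [ 0.78487618 -0.15942664] side tip [0.76314709 0.02151394] side [0.70962901 0.06361027] bottle top [0.78115954 0.28852024]
0.3 stand L-back [ 0.70215258 -0.00296475] L-front [ 0.49782796 -0.01402719] pip [ 0.60099055 -0.04879881] [ 0.727334   -0.13417896] side tip [ 0.72222409 -0.12287268] side [ 0.67684039 -0.0871747 ] bottle top [0.72410831 0.25459701]
0.35 stand L-back [ 6.75297776e-01 -3.26175634e-04] L-front [ 0.48652205 -0.01054677] pip [ 0.58183407 -0.04267231] [ 0.69856291 -0.12155512] side tip [ 0.70176258 -0.19506599] side [ 0.66044607 -0.16256719] bottle top [0.6955827 0.2376354]
[[290.76093263 197.72644676]
 [283.68311443 161.65376311]] [[336.99794301 176.77430634]
 [357.41052231 155.9069786 ]]
```

View pics/sz2.png

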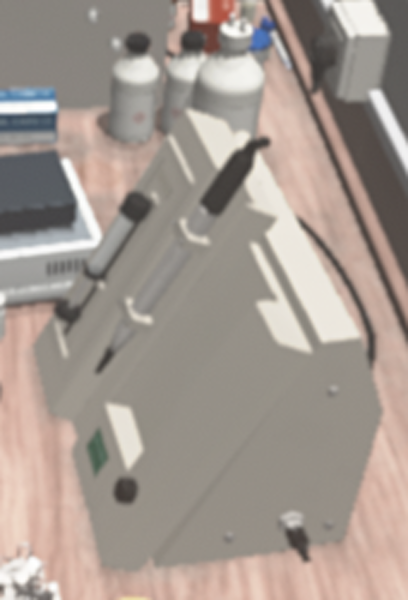

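View pics/tz2.png

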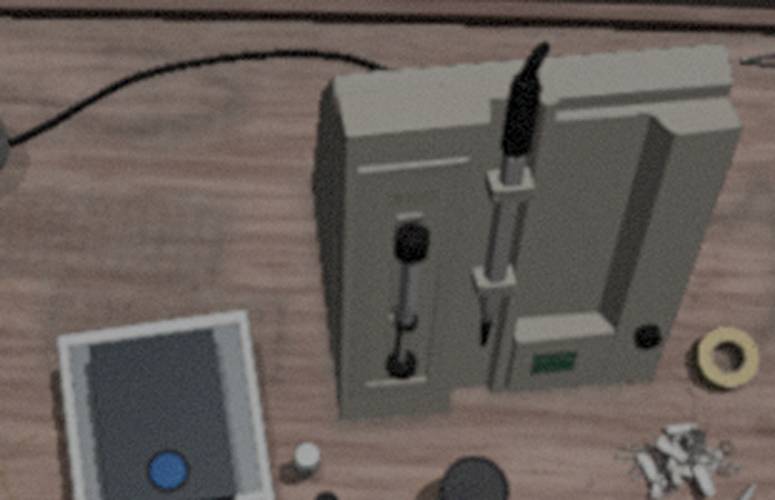

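```bash
python3 -m pendant '[{"dx":-0.024,"dy":-0.05,"grip":255},{"dx":-0.048,"dy":-0.1,"grip":255},{"dx":-0.072,"dy":-0.15,"grip":255},{"dx":-0.096,"dy":-0.2,"grip":255},{"dx":-0.114,"dy":-0.238,"grip":255}]'
```

```text
$[0]: bad value
```

```bash
python3 -m pendant '[{"ax":0,"ay":0,"az":0,"dx":-0.024,"dy":-0.05,"dz":0,"grip":255},{"ax":0,"ay":0,"az":0,"dx":-0.048,"dy":-0.1,"dz":0,"grip":255},{"ax":0,"ay":0,"az":0,"dx":-0.072,"dy":-0.15,"dz":0,"grip":255},{"ax":0,"ay":0,"az":0,"dx":-0.096,"dy":-0.2,"dz":0,"grip":255},{"ax":0,"ay":0,"az":0,"dx":-0.114,"dy":-0.238,"dz":0,"grip":255}]'
```

```text
t: 1.02
tcp_pos: [0.2696, 0.2978, 0.1922]
eef_rot: [[-0.902, 0.432, 0.0], [0.432, 0.902, -0.0], [-0.0, 0.0, -1.0]]
force: [0.8, 0.4, 0.5]
gripper_width: 0.0436
```

```bash
python3 -m pendant '[{"ax":0,"ay":0,"az":-7,"dx":-0.058,"dy":-0.016,"dz":0,"grip":255},{"ax":0,"ay":0,"az":-14,"dx":-0.116,"dy":-0.032,"dz":0,"grip":255},{"ax":0,"ay":0,"az":-21,"dx":-0.174,"dy":-0.048,"dz":0,"grip":255},{"ax":0,"ay":0,"az":-28,"dx":-0.232,"dy":-0.064,"dz":0,"grip":255},{"ax":0,"ay":0,"az":-34,"dx":-0.29,"dy":-0.08,"dz":0,"grip":255}]'
python3 - <<'E'
from h import *
c=cam("top");s=cam("side");save(c,"top1.png");cv2.imwrite("pics/s1.png",cv2.resize(s[0][100:290,220:460,::-1],None,fx=3,fy=3))
o=ctrl.get_obs();print(o["t"],o["tcp_pos"],o["gripper_width"],o["force"])
E
```

```text
t: 1.65
tcp_pos: [0.4984, 0.1006, 0.1923]
eef_rot: [[-0.989, -0.149, 0.0], [-0.149, 0.989, 0.0], [-0.001, 0.0, -1.0]]
force: [0.7, 1.3, -0.3]
gripper_width: 0.0004
1.75 [0.50123233 0.09881493 0.1921466 ] 0.00027901880218501266 [0.42659736 0.7647512  0.82353649]
```

View pics/s1.png

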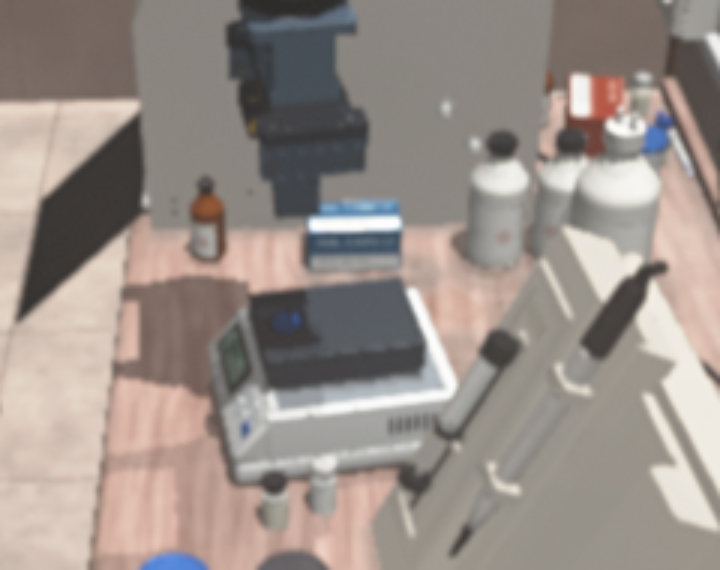

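View pics/top1.png

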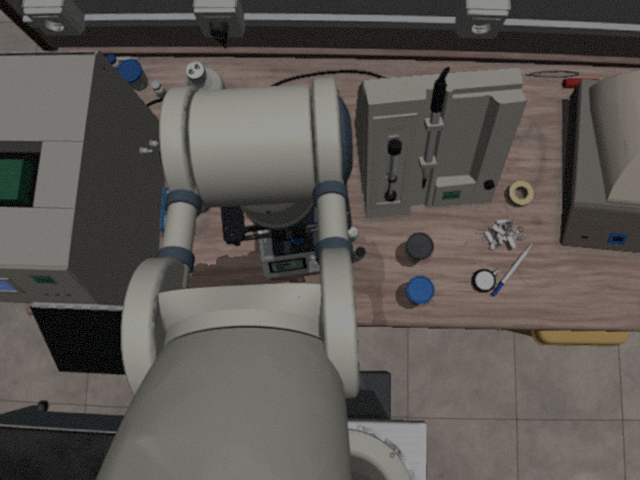

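```bash
python3 -m pendant '[{"ax":0,"ay":0,"az":0,"dx":0.004,"dy":0.002,"dz":0.04,"grip":255},{"ax":0,"ay":0,"az":0,"dx":0.004,"dy":0.002,"dz":0.07,"grip":255},{"ax":0,"ay":0,"az":0,"dx":0.004,"dy":0.002,"dz":0.078,"grip":255},{"ax":0,"ay":0,"az":0,"dx":0.004,"dy":0.002,"dz":0.078,"grip":255}]'
```

```text
t: 2.25
tcp_pos: [0.4928, 0.1039, 0.1144]
eef_rot: [[-0.989, -0.146, -0.0], [-0.146, 0.989, 0.0], [0.0, 0.0, -1.0]]
force: [-0.1, -0.9, 0.4]
gripper_width: 0.0006
```

```bash
python3 -m pendant '[{"ax":0,"ay":0,"az":0,"dx":-0.004,"dy":-0.002,"dz":0.003,"grip":255},{"ax":0,"ay":0,"az":0,"dx":-0.004,"dy":-0.002,"dz":0.008,"grip":255},{"ax":0,"ay":0,"az":0,"dx":-0.004,"dy":-0.002,"dz":0.013,"grip":255},{"ax":0,"ay":0,"az":0,"dx":-0.004,"dy":-0.002,"dz":0.0135,"grip":255},{"ax":0,"ay":0,"az":0,"dx":-0.004,"dy":-0.002,"dz":0.0135,"grip":255}]'
```

```text
t: 2.88
tcp_pos: [0.4969, 0.1023, 0.1006]
eef_rot: [[-0.989, -0.146, -0.0], [-0.146, 0.989, -0.0], [0.0, 0.0, -1.0]]
force: [0.3, -0.0, -0.6]
gripper_width: 0.0005
```

```bash
python3 - <<'E'
from h import *
s=cam("side");cv2.imwrite("pics/s2.png",cv2.resize(s[0][150:270,260:400,::-1],None,fx=5,fy=5))
o=ctrl.get_obs();print(o["t"],o["tcp_pos"],o["force"],o["moment"])
E
```

```text
2.925 [0.49702174 0.10232408 0.10071088] [ 0.1961394  -0.54644659 -0.15580938] [0.08725597 0.00628483 0.03784642]
```

View pics/s2.png

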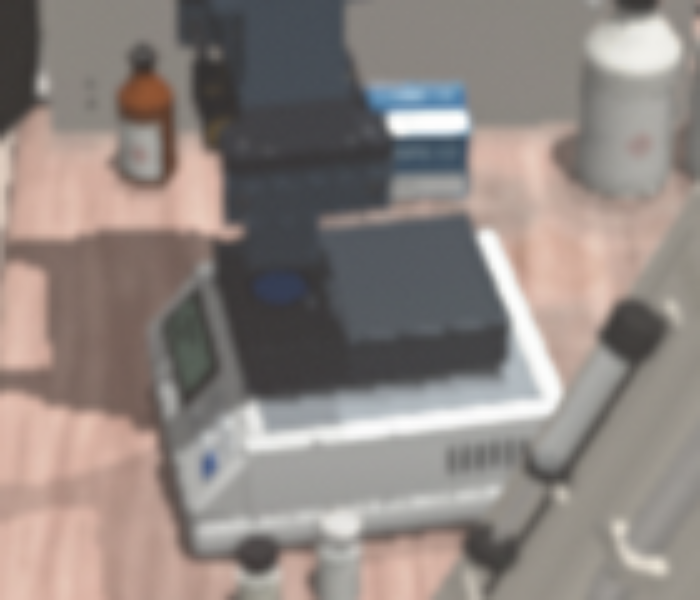

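The side view shows the fingers above or behind the spot, which is still fully visible at about (316,208). They may not be touching yet, so I'll compare with the projected TCP.

```bash
python3 - <<'E'
from h import *
s=cam("side");t=ctrl.get_obs()["tcp_pos"];R=np.array(ctrl.get_obs()["eef_rot"]);print(proj(s,[t,t+[0,0,.01],t-.016*R[:,1],t+R[:,0]*.016,t-R[:,0]*.016]))
im=s[0].astype(int); print(im[196:214,316])
e=cv2.convertScaleAbs(s[0][150:270,260:400,::-1],alpha=2.2,beta=0);cv2.imwrite("pics/s3.png",cv2.resize(e,None,fx=5,fy=5))
E
```

```text
[[315.0974971  209.06641262]
 [315.0323728  205.75820109]
 [316.1570095  212.91045962]
 [308.64215659 209.77124804]
 [321.53347258 208.36386175]]
[[65 67 72]
 [65 67 71]
 [64 67 72]
 [65 66 71]
 [65 67 71]
 [64 67 72]
 [63 65 69]
 [59 60 66]
 [55 60 72]
 [53 61 79]
 [54 63 84]
 [54 62 84]
 [55 63 84]
 [54 62 82]
 [55 58 72]
 [57 55 60]
 [59 56 56]
 [59 56 56]]
```

View pics/s3.png

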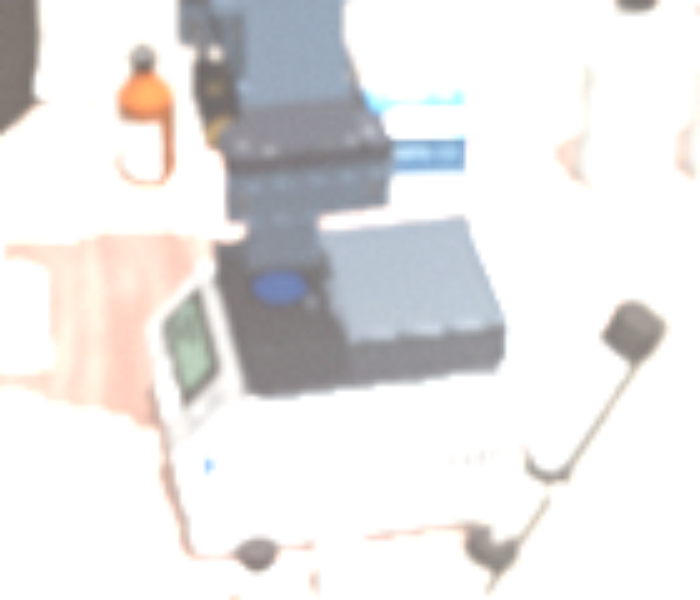

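```bash
python3 - <<'E'
from h import *
s=cam("top");t=ctrl.get_obs()["tcp_pos"];print(proj(s,[t]))
e=cv2.convertScaleAbs(s[0][180:300,220:370,::-1],alpha=2.2,beta=0);cv2.imwrite("pics/t3.png",cv2.resize(e,None,fx=5,fy=5))
E
```

```text
[[296.32049141 237.28573705]]
```

View pics/t3.png

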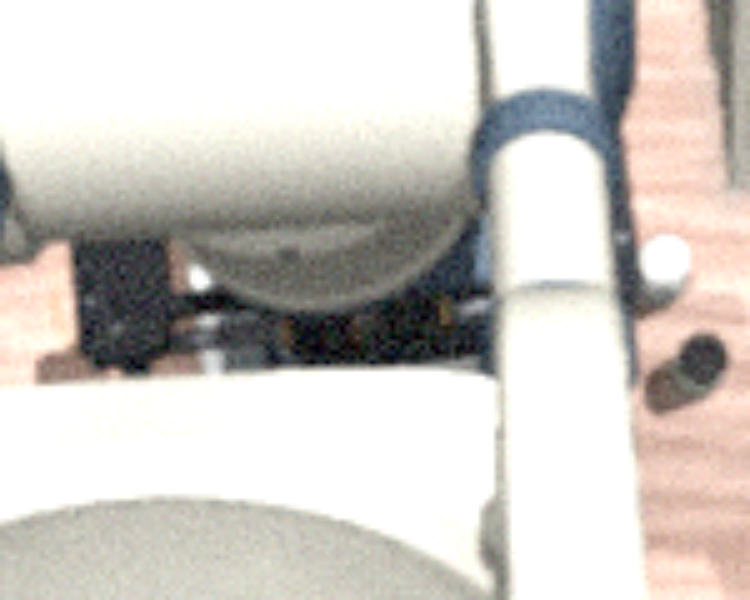

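The fingertips appear to end some 15–20 mm above the nominal TCP when shut. I'll go down in small steps and watch the force.

```bash
python3 -m pendant '[{"ax":0,"ay":0,"az":0,"dx":0,"dy":0,"dz":0.002,"grip":255},{"ax":0,"ay":0,"az":0,"dx":0,"dy":0,"dz":0.004,"grip":255},{"ax":0,"ay":0,"az":0,"dx":0,"dy":0,"dz":0.005,"grip":255},{"ax":0,"ay":0,"az":0,"dx":0,"dy":0,"dz":0.005,"grip":255}]'
python3 - <<'E'
from h import *
s=cam("side");e=cv2.convertScaleAbs(s[0][150:270,260:400,::-1],alpha=2.2,beta=0);cv2.imwrite("pics/s4.png",cv2.resize(e,None,fx=5,fy=5))
E
```

```text
t: 3.52
tcp_pos: [0.4969, 0.1023, 0.0955]
eef_rot: [[-0.989, -0.146, -0.0], [-0.146, 0.989, -0.0], [0.0, 0.0, -1.0]]
force: [0.6, 0.3, 0.2]
gripper_width: 0.0007
```

View pics/s4.png

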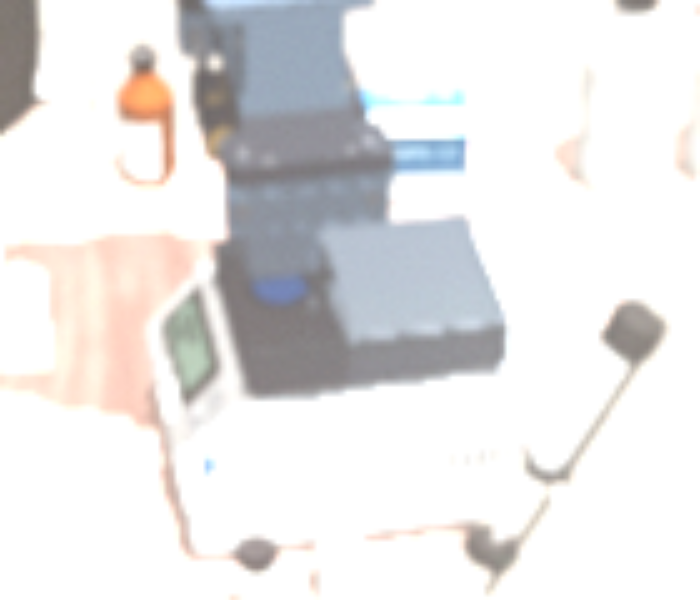

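```bash
python3 -m pendant '[{"ax":0,"ay":0,"az":0,"dx":0,"dy":0,"dz":0.002,"grip":255},{"ax":0,"ay":0,"az":0,"dx":0,"dy":0,"dz":0.004,"grip":255},{"ax":0,"ay":0,"az":0,"dx":0,"dy":0,"dz":0.006,"grip":255},{"ax":0,"ay":0,"az":0,"dx":0,"dy":0,"dz":0.006,"grip":255}]'
```

```text
t: 4.08
tcp_pos: [0.4969, 0.1023, 0.0894]
eef_rot: [[-0.989, -0.146, -0.0], [-0.146, 0.989, -0.0], [0.0, 0.0, -1.0]]
force: [-0.2, -0.6, 0.3]
gripper_width: 0.0001
```

```bash
python3 -m pendant '[{"ax":0,"ay":0,"az":0,"dx":0,"dy":0,"dz":0.001,"grip":255},{"ax":0,"ay":0,"az":0,"dx":0,"dy":0,"dz":0.002,"grip":255},{"ax":0,"ay":0,"az":0,"dx":0,"dy":0,"dz":0.003,"grip":255},{"ax":0,"ay":0,"az":0,"dx":0,"dy":0,"dz":0.003,"grip":255}]'
python3 - <<'E'
from h import *
s=cam("side");e=cv2.convertScaleAbs(s[0][150:270,260:400,::-1],alpha=2.2,beta=0);cv2.imwrite("pics/s5.png",cv2.resize(e,None,fx=5,fy=5))
E
```

```text
t: 4.58
tcp_pos: [0.497, 0.1023, 0.0866]
eef_rot: [[-0.989, -0.146, -0.0], [-0.146, 0.989, -0.0], [0.0, -0.0, -1.0]]
force: [0.0, -0.6, 0.0]
gripper_width: 0.0005
```

View pics/s5.png

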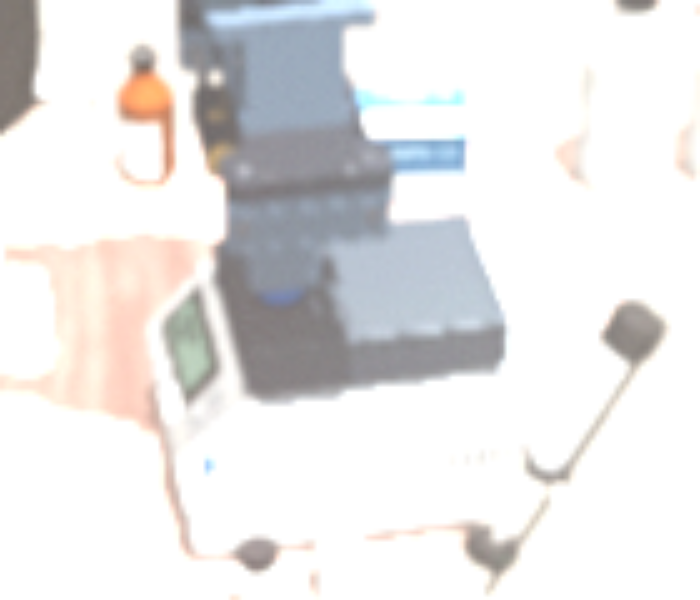

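```bash
python3 -m pendant '[{"ax":0,"ay":0,"az":0,"dx":0,"dy":0,"dz":0.002,"grip":255},{"ax":0,"ay":0,"az":0,"dx":0,"dy":0,"dz":0.003,"grip":255},{"ax":0,"ay":0,"az":0,"dx":0,"dy":0,"dz":0.003,"grip":255}]'
```

```text
t: 5.0
tcp_pos: [0.4968, 0.1023, 0.0835]
eef_rot: [[-0.989, -0.146, -0.0], [-0.146, 0.989, -0.0], [0.0, 0.0, -1.0]]
force: [-2.3, -0.1, 2.3]
gripper_width: 0.0007
```

```bash
python3 -m pendant '[{"ax":0,"ay":0,"az":0,"dx":0,"dy":0,"dz":0.002,"grip":255},{"ax":0,"ay":0,"az":0,"dx":0,"dy":0,"dz":0.003,"grip":255},{"ax":0,"ay":0,"az":0,"dx":0,"dy":0,"dz":0.003,"grip":255}]'
python3 - <<'E'
from h import *
s=cam("side");e=cv2.convertScaleAbs(s[0][150:270,260:400,::-1],alpha=2.2,beta=0);cv2.imwrite("pics/s6.png",cv2.resize(e,None,fx=5,fy=5))
E
```

```text
t: 5.38
tcp_pos: [0.4968, 0.1023, 0.0806]
eef_rot: [[-0.989, -0.146, -0.0], [-0.146, 0.989, -0.0], [0.0, -0.0, -1.0]]
force: [-3.3, -0.6, 5.2]
gripper_width: 0.0005
```

View pics/s6.png

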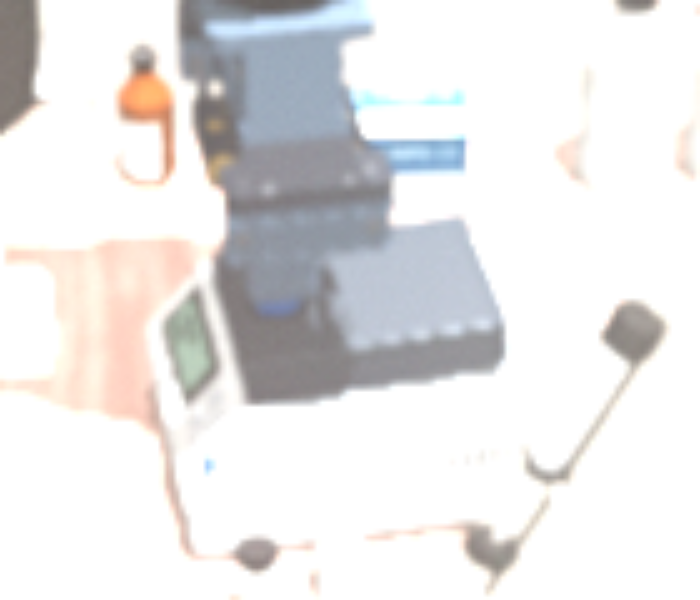

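Contact came at a TCP z of about 0.085, so the shut fingertips sit about 22 mm above the nominal TCP. I'll press to the stop.

```bash
python3 -m pendant '[{"ax":0,"ay":0,"az":0,"dx":0,"dy":0,"dz":0.001,"grip":255},{"ax":0,"ay":0,"az":0,"dx":0,"dy":0,"dz":0.002,"grip":255},{"ax":0,"ay":0,"az":0,"dx":0,"dy":0,"dz":0.002,"grip":255}]'
```

```text
t: 5.8
tcp_pos: [0.497, 0.1023, 0.0801]
eef_rot: [[-0.989, -0.146, 0.001], [-0.146, 0.989, -0.0], [-0.001, -0.0, -1.0]]
force: [-12.5, -1.8, 37.4]
gripper_width: 0.0007
```

```bash
python3 -m pendant '[{"ax":0,"ay":0,"az":0,"dx":0,"dy":0,"dz":-0.03,"grip":255},{"ax":0,"ay":0,"az":0,"dx":0.03,"dy":0,"dz":-0.08,"grip":255},{"ax":0,"ay":0,"az":0,"dx":0.07,"dy":0,"dz":-0.12,"grip":255},{"ax":0,"ay":0,"az":0,"dx":0.12,"dy":0,"dz":-0.13,"grip":255},{"ax":0,"ay":0,"az":0,"dx":0.13,"dy":0,"dz":-0.13,"grip":255}]'
python3 -m pendant '[{"ax":0,"ay":0,"az":0,"dx":0,"dy":0,"dz":0,"grip":255},{"ax":0,"ay":0,"az":0,"dx":0,"dy":0,"dz":0,"grip":255},{"ax":0,"ay":0,"az":0,"dx":0,"dy":0,"dz":0,"grip":255},{"ax":0,"ay":0,"az":0,"dx":0,"dy":0,"dz":0,"grip":255},{"ax":0,"ay":0,"az":0,"dx":0,"dy":0,"dz":0,"grip":255}]'
python3 -m pendant '[{"ax":0,"ay":0,"az":0,"dx":0,"dy":0,"dz":0,"grip":255},{"ax":0,"ay":0,"az":0,"dx":0,"dy":0,"dz":0,"grip":255},{"ax":0,"ay":0,"az":0,"dx":0,"dy":0,"dz":0,"grip":255},{"ax":0,"ay":0,"az":0,"dx":0,"dy":0,"dz":0,"grip":255},{"ax":0,"ay":0,"az":0,"dx":0,"dy":0,"dz":0,"grip":255}]'
python3 - <<'E'
from h import *
for n in("side","top"):
  c=cam(n);save(c,n+"7.png")
  if n=="side":cv2.imwrite("pics/s7.png",cv2.resize(c[0][130:280,230:420,::-1],None,fx=4,fy=4))
E
```

```text
t: 6.42
tcp_pos: [0.3664, 0.0831, 0.2094]
eef_rot: [[-0.989, -0.146, 0.001], [-0.146, 0.989, 0.0], [-0.001, -0.0, -1.0]]
force: [1.2, 0.5, -0.0]
gripper_width: 0.0004
t: 7.05
tcp_pos: [0.3685, 0.0833, 0.2085]
eef_rot: [[-0.989, -0.146, -0.0], [-0.146, 0.989, -0.0], [0.0, 0.0, -1.0]]
force: [-0.2, 0.2, -0.2]
gripper_width: 0.0004
t: 7.68
tcp_pos: [0.3684, 0.0833, 0.2086]
eef_rot: [[-0.989, -0.146, 0.0], [-0.146, 0.989, 0.0], [-0.0, 0.0, -1.0]]
force: [-0.3, 0.6, -0.2]
gripper_width: 0.0003
```

View pics/s7.png

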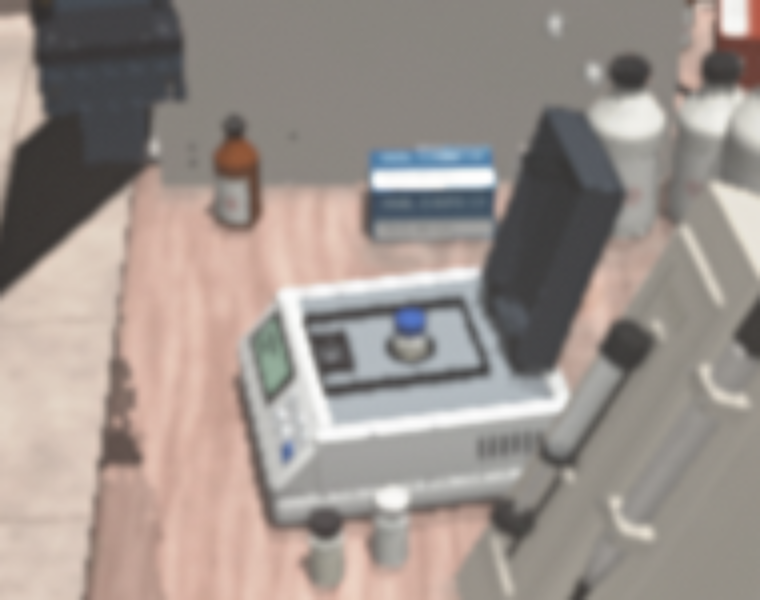

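View pics/top7.png

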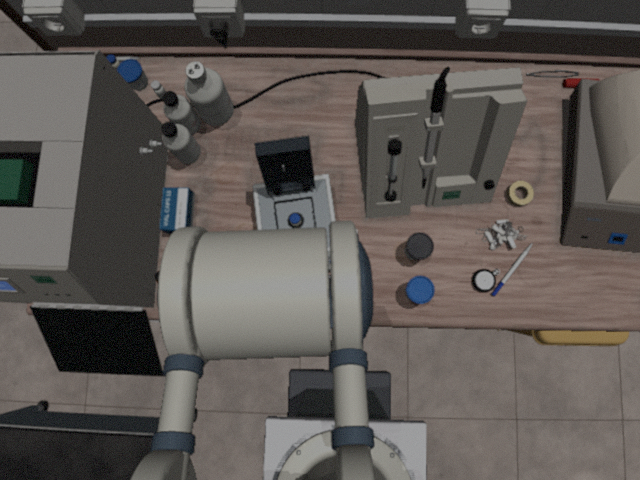

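The cover is open and leaning back. The blue cap is at about (296,220) in the top view and (332,210) in the side view. Next I'll locate the cap and check the fingertip offset.

```bash
python3 - <<'E'
from h import *
C={}
for n,(x0,y0,x1,y1) in(("top",(286,210,306,230)),("side",(320,203,345,222))):
    c=cam(n); im=c[0].astype(int); m=(im[...,2]-im[...,0])[y0:y1,x0:x1]>35
    ys,xs=np.nonzero(m); uv=(xs.mean()+x0,ys.mean()+y0); print(n,uv,len(xs),plane(c,uv,.096),plane(c,uv,.092)); C[n]=(c,uv)
(o1,d1),(o2,d2)=[ray(*C[k]) for k in C]
A=np.c_[d1,-d2]; k=np.linalg.lstsq(A,o2-o1,rcond=None)[0]; print(o1+k[0]*d1,o2+k[1]*d2)
t=ctrl.get_obs()["tcp_pos"]; print(proj(C["side"][0],[t,t+[0,0,.0212],t+[0,-.0135,.0212]]))
E
```

```text
top (np.float64(294.3132530120482), np.float64(217.9879518072289)) 83 [0.53502762 0.10789255 0.096     ] [0.53589062 0.10824646 0.092     ]
side (np.float64(332.3333333333333), np.float64(209.5)) 42 [0.53941265 0.10540317 0.096     ] [0.53965156 0.11083071 0.092     ]
[0.53573112 0.10818105 0.09273928] [0.53955564 0.10865149 0.09360604]
[[258.33980902 177.19786374]
 [257.5577286  169.29821848]
 [257.12738688 172.50033832]]
```

```bash
python3 -m pendant '[{"ax":0,"ay":0,"az":0,"dx":-0.06,"dy":0,"dz":0.02,"grip":255},{"ax":0,"ay":0,"az":0,"dx":-0.12,"dy":0,"dz":0.04,"grip":255},{"ax":0,"ay":0,"az":0,"dx":-0.171,"dy":0,"dz":0.07,"grip":255},{"ax":0,"ay":0,"az":0,"dx":-0.171,"dy":0,"dz":0.108,"grip":255},{"ax":0,"ay":0,"az":0,"dx":-0.171,"dy":0,"dz":0.115,"grip":255}]'
python3 -m pendant '[{"ax":0,"ay":0,"az":0,"dx":0,"dy":0,"dz":0.008,"grip":255},{"ax":0,"ay":0,"az":0,"dx":0,"dy":0,"dz":0.012,"grip":255},{"ax":0,"ay":0,"az":0,"dx":0,"dy":0,"dz":0.016,"grip":255},{"ax":0,"ay":0,"az":0,"dx":0,"dy":0,"dz":0.02,"grip":255},{"ax":0,"ay":0,"az":0,"dx":0,"dy":0,"dz":0.022,"grip":255}]'
python3 - <<'E'
from h import *
s=cam("side");e=cv2.convertScaleAbs(s[0][130:280,230:420,::-1],alpha=1.6,beta=0);cv2.imwrite("pics/s8.png",cv2.resize(e,None,fx=4,fy=4))
E
```

```text
t: 8.5
tcp_pos: [0.536, 0.1082, 0.0914]
eef_rot: [[-0.989, -0.146, -0.005], [-0.146, 0.989, -0.0], [0.005, 0.0, -1.0]]
force: [-0.7, -0.6, -0.4]
gripper_width: 0.0006
t: 9.12
tcp_pos: [0.5378, 0.1083, 0.0718]
eef_rot: [[-0.989, -0.146, 0.001], [-0.146, 0.989, 0.0], [-0.001, -0.0, -1.0]]
force: [0.4, -0.4, 3.4]
gripper_width: 0.0006
```

View pics/s8.png

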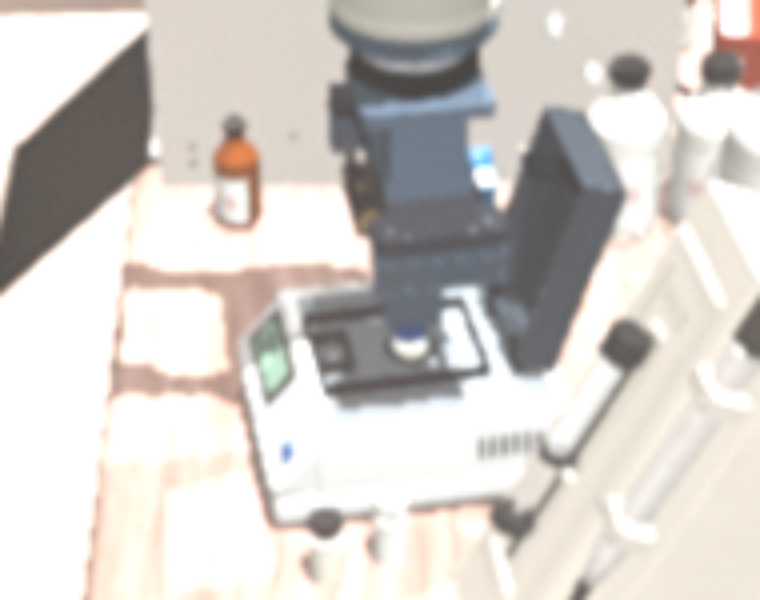

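The fingers are on the cap at 3 N, and the cover is clear of the gripper. I'll push on down.

```bash
python3 -m pendant '[{"ax":0,"ay":0,"az":0,"dx":0,"dy":0,"dz":0.003,"grip":255},{"ax":0,"ay":0,"az":0,"dx":0,"dy":0,"dz":0.006,"grip":255},{"ax":0,"ay":0,"az":0,"dx":0,"dy":0,"dz":0.007,"grip":255},{"ax":0,"ay":0,"az":0,"dx":0,"dy":0,"dz":0.007,"grip":255}]'
python3 -m pendant '[{"ax":0,"ay":0,"az":0,"dx":0,"dy":0,"dz":0.0008,"grip":255},{"ax":0,"ay":0,"az":0,"dx":0,"dy":0,"dz":0.0015,"grip":255},{"ax":0,"ay":0,"az":0,"dx":0,"dy":0,"dz":0.0015,"grip":255}]'
```

```text
t: 9.68
tcp_pos: [0.5374, 0.1083, 0.0644]
eef_rot: [[-0.989, -0.146, -0.0], [-0.146, 0.989, -0.0], [0.0, 0.0, -1.0]]
force: [1.6, 0.6, 0.5]
gripper_width: 0.0006
t: 10.05
tcp_pos: [0.5376, 0.1083, 0.0631]
eef_rot: [[-0.989, -0.146, 0.0], [-0.146, 0.989, 0.0], [-0.0, 0.0, -1.0]]
force: [0.2, -0.8, 1.6]
gripper_width: 0.0003
```

```bash
python3 -m pendant '[{"ax":0,"ay":0,"az":0,"dx":0,"dy":0,"dz":0.001,"grip":255},{"ax":0,"ay":0,"az":0,"dx":0,"dy":0,"dz":0.001,"grip":255}]'
python3 -m pendant '[{"ax":0,"ay":0,"az":0,"dx":0,"dy":0,"dz":0.001,"grip":255},{"ax":0,"ay":0,"az":0,"dx":0,"dy":0,"dz":0.001,"grip":255}]'
```

```text
t: 10.3
tcp_pos: [0.5381, 0.1083, 0.0626]
eef_rot: [[-0.989, -0.146, 0.001], [-0.146, 0.989, 0.0], [-0.001, -0.0, -1.0]]
force: [-0.2, -0.7, 10.3]
gripper_width: 0.0004
t: 10.55
tcp_pos: [0.5387, 0.1084, 0.0624]
eef_rot: [[-0.989, -0.146, 0.003], [-0.146, 0.989, 0.0], [-0.003, -0.0, -1.0]]
force: [-1.9, 0.2, 22.3]
gripper_width: 0.0002
```

The vial is on its firm stop at 22 N, with the tip at about 0.0837. I'll lift, check, then go behind the cover.

```bash
python3 -m pendant '[{"ax":0,"ay":0,"az":0,"dx":0,"dy":0,"dz":-0.04,"grip":255},{"ax":0,"ay":0,"az":0,"dx":0,"dy":0,"dz":-0.09,"grip":255},{"ax":0,"ay":0,"az":0,"dx":0,"dy":0,"dz":-0.14,"grip":255},{"ax":0,"ay":0,"az":0,"dx":0,"dy":0,"dz":-0.19,"grip":255},{"ax":0,"ay":0,"az":0,"dx":0,"dy":0,"dz":-0.2,"grip":255}]'
python3 - <<'E'
from h import *
s=cam("side");cv2.imwrite("pics/s9.png",cv2.resize(s[0][130:280,230:420,::-1],None,fx=4,fy=4))
im=s[0].astype(int);x0,y0,x1,y1=320,203,345,225; m=(im[...,2]-im[...,0])[y0:y1,x0:x1]>35
ys,xs=np.nonzero(m);uv=(xs.mean()+x0,ys.mean()+y0);print(uv,len(xs),plane(s,uv,.081),proj(s,[(.5375,.1078,.094),(.5375,.1078,.082)]))
E
```

```text
t: 11.18
tcp_pos: [0.5387, 0.1084, 0.2642]
eef_rot: [[-0.989, -0.146, 0.005], [-0.146, 0.989, 0.0], [-0.005, -0.0, -1.0]]
force: [0.3, -0.0, -0.4]
gripper_width: 0.0003
(np.float64(332.93548387096774), np.float64(213.96774193548387)) 31 [0.54104551 0.10703878 0.081     ] [[331.51505006 209.59371155]
 [331.49660304 213.49149318]]
```

View pics/s9.png

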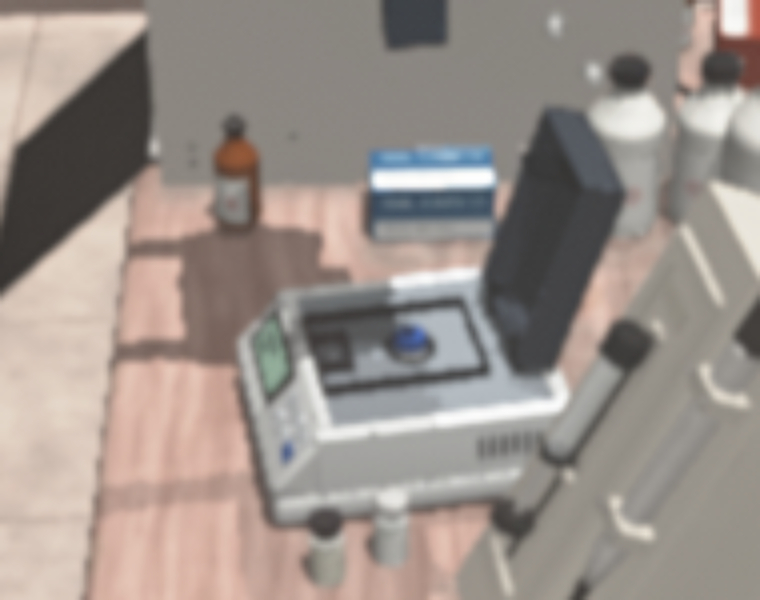

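The cap went down 4.4 px, to within half a pixel of the prediction for fully down, and sits at (333,214). Now I'll go over the cover to behind it.

```bash
python3 -m pendant '[{"ax":0,"ay":0,"az":0,"dx":-0.05,"dy":0,"dz":0,"grip":255},{"ax":0,"ay":0,"az":0,"dx":-0.1,"dy":0,"dz":0,"grip":255},{"ax":0,"ay":0,"az":0,"dx":-0.158,"dy":0,"dz":0,"grip":255},{"ax":0,"ay":0,"az":0,"dx":-0.158,"dy":0,"dz":0.03,"grip":255},{"ax":0,"ay":0,"az":0,"dx":-0.158,"dy":0,"dz":0.07,"grip":255}]'
python3 - <<'E'
from h import *
u=np.array([.989,.146,0]);v=np.array([-.146,.989,0]);H=np.array([.5974,.1162,.086])
def P(th,r,w=0,n=.0215): return H+u*(-r*np.cos(th)+n*np.sin(th))+v*w+np.array([0,0,r*np.sin(th)+n*np.cos(th)])
for n in("side","top"):
  c=cam(n);print(n,proj(c,[P(1.87,.128,.048),P(1.87,.128,-.048),P(1.87,.128,-.048,-.0065),P(1.87,.0,-.048)]))
  x,y=(230,100) if n=="side" else (220,100)
  cv2.imwrite(f"pics/{n}10.png",cv2.resize(c[0][y:y+180,x:x+190,::-1],None,fx=3.3,fy=3.3))
print(ctrl.get_obs()["tcp_pos"])
E
```

```text
t: 11.85
tcp_pos: [0.694, 0.1314, 0.1883]
eef_rot: [[-0.989, -0.146, -0.001], [-0.146, 0.989, -0.0], [0.001, 0.0, -1.0]]
force: [-0.5, -0.3, 0.6]
gripper_width: 0.0004
side [[375.99221422 157.24249228]
 [386.4779828  178.42054242]
 [375.3416655  176.53937053]
 [367.93207534 222.38640477]]
top [[254.79655359 140.20408167]
 [309.94423794 133.47575182]
 [311.50867386 146.28236018]
 [315.03215077 175.66439256]]
[0.69053538 0.1309966  0.18468902]
```

View pics/side10.png

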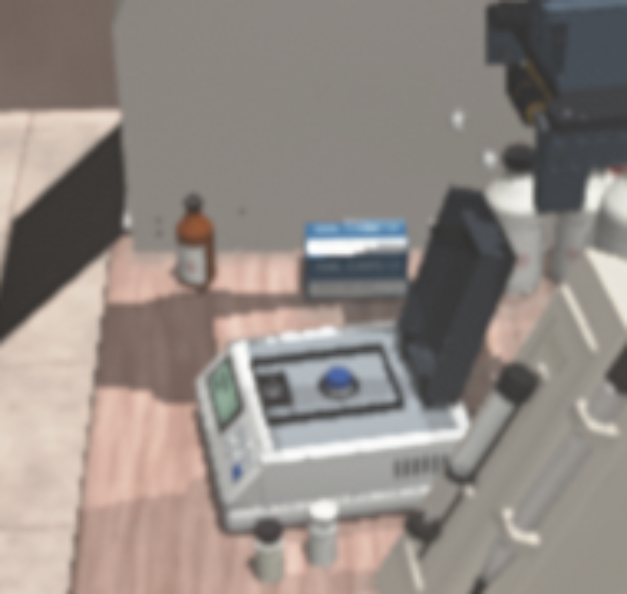

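View pics/top10.png

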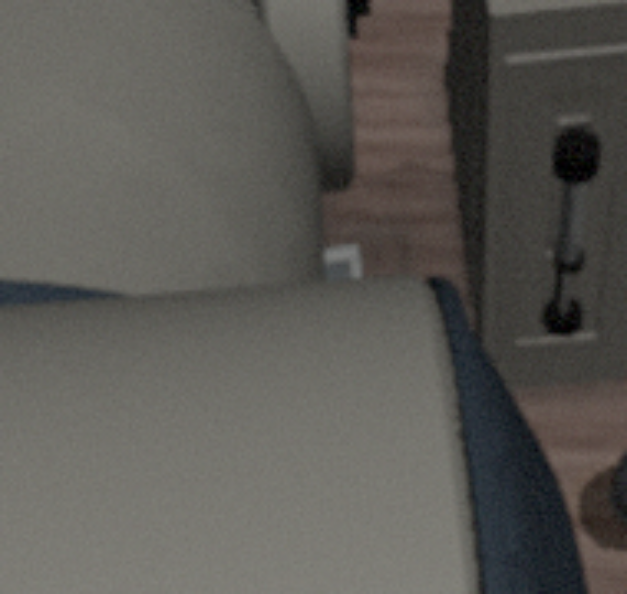

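The model predicts the open cover's edge corner at (386,178) and it is seen at (386,178), so the model holds. I'll lower behind the cover and start pushing forward.

```bash
python3 -m pendant '[{"ax":0,"ay":0,"az":0,"dx":0,"dy":0,"dz":0.028,"grip":255},{"ax":0,"ay":0,"az":0,"dx":0.012,"dy":0,"dz":0.028,"grip":255},{"ax":0,"ay":0,"az":0,"dx":0.025,"dy":0,"dz":0.028,"grip":255},{"ax":0,"ay":0,"az":0,"dx":0.035,"dy":0,"dz":0.028,"grip":255}]'
python3 -m pendant '[{"ax":0,"ay":0,"az":0,"dx":0.01,"dy":0,"dz":0,"grip":255},{"ax":0,"ay":0,"az":0,"dx":0.022,"dy":0,"dz":0,"grip":255}]'
```

```text
t: 12.45
tcp_pos: [0.6592, 0.1263, 0.165]
eef_rot: [[-0.989, -0.146, 0.003], [-0.146, 0.989, 0.0], [-0.003, -0.0, -1.0]]
force: [2.8, 0.5, 3.6]
gripper_width: 0.0006
t: 12.7
tcp_pos: [0.637, 0.123, 0.1637]
eef_rot: [[-0.989, -0.146, 0.001], [-0.146, 0.989, 0.0], [-0.001, -0.0, -1.0]]
force: [1.7, 0.2, 1.1]
gripper_width: 0.0004
```

```bash
python3 - <<'E'
from h import *
s=cam("side");cv2.imwrite("pics/s11.png",cv2.resize(s[0][100:260,270:420,::-1],None,fx=3.7,fy=3.7));print(ctrl.get_obs()["tcp_pos"])
E
```

```text
[0.63535548 0.12282433 0.16337307]
```

View pics/s11.png

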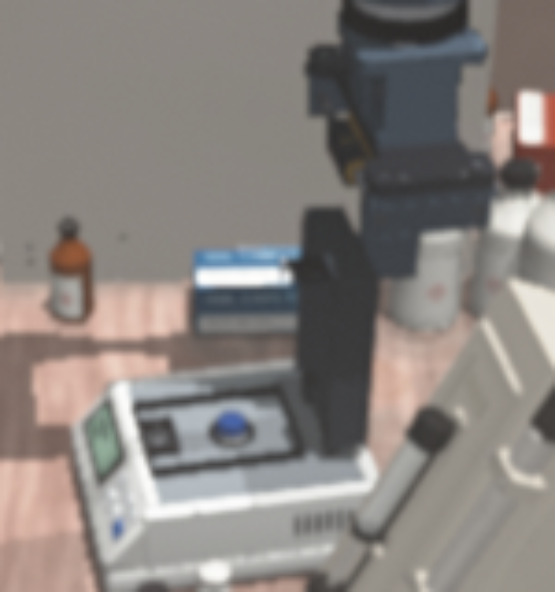

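The cover is about upright with the fingers at its back. I'll carry on along the arc.

```bash
python3 -m pendant '[{"ax":0,"ay":0,"az":0,"dx":0.014,"dy":0,"dz":-0.001,"grip":255},{"ax":0,"ay":0,"az":0,"dx":0.028,"dy":0,"dz":-0.001,"grip":255},{"ax":0,"ay":0,"az":0,"dx":0.043,"dy":0,"dz":0,"grip":255},{"ax":0,"ay":0,"az":0,"dx":0.058,"dy":0,"dz":0.002,"grip":255},{"ax":0,"ay":0,"az":0,"dx":0.073,"dy":0,"dz":0.005,"grip":255}]'
```

```text
t: 13.38
tcp_pos: [0.5641, 0.1122, 0.158]
eef_rot: [[-0.989, -0.146, -0.0], [-0.146, 0.989, -0.0], [0.0, 0.0, -1.0]]
force: [3.0, 0.7, -0.6]
gripper_width: 0.0005
```

```bash
python3 -m pendant '[{"ax":0,"ay":0,"az":0,"dx":0.012,"dy":0,"dz":0.005,"grip":255},{"ax":0,"ay":0,"az":0,"dx":0.024,"dy":0,"dz":0.012,"grip":255},{"ax":0,"ay":0,"az":0,"dx":0.035,"dy":0,"dz":0.02,"grip":255},{"ax":0,"ay":0,"az":0,"dx":0.046,"dy":0,"dz":0.031,"grip":255},{"ax":0,"ay":0,"az":0,"dx":0.055,"dy":0,"dz":0.043,"grip":255}]'
python3 - <<'E'
from h import *
s=cam("side");cv2.imwrite("pics/s12.png",cv2.resize(s[0][100:260,270:420,::-1],None,fx=3.7,fy=3.7));print(ctrl.get_obs()["tcp_pos"])
E
```

```text
t: 14.0
tcp_pos: [0.51, 0.1042, 0.1145]
eef_rot: [[-0.989, -0.146, -0.0], [-0.146, 0.989, -0.0], [0.0, 0.0, -1.0]]
force: [1.9, 0.5, 0.7]
gripper_width: 0.0003
[0.50795494 0.10405773 0.11300566]
```

View pics/s12.png

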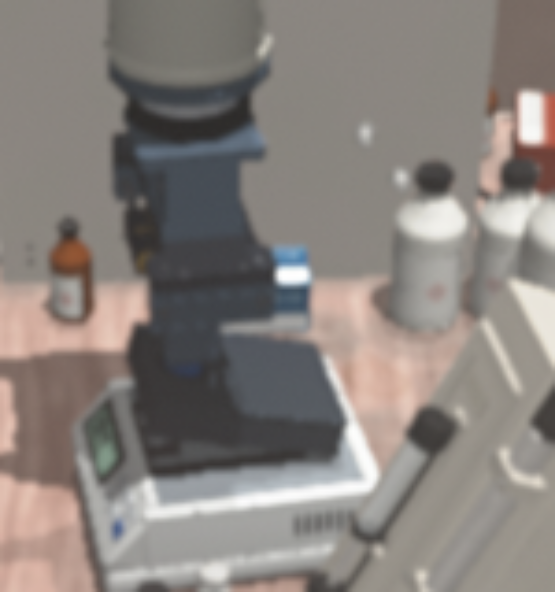

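```bash
python3 -m pendant '[{"ax":0,"ay":0,"az":0,"dx":0.004,"dy":0,"dz":0.008,"grip":255},{"ax":0,"ay":0,"az":0,"dx":0.007,"dy":0,"dz":0.017,"grip":255},{"ax":0,"ay":0,"az":0,"dx":0.01,"dy":0,"dz":0.025,"grip":255},{"ax":0,"ay":0,"az":0,"dx":0.01,"dy":0,"dz":0.031,"grip":255},{"ax":0,"ay":0,"az":0,"dx":0.01,"dy":0,"dz":0.031,"grip":255}]'
python3 -m pendant '[{"ax":0,"ay":0,"az":0,"dx":0,"dy":0,"dz":0.001,"grip":255},{"ax":0,"ay":0,"az":0,"dx":0,"dy":0,"dz":0.001,"grip":255}]'
```

```text
t: 14.68
tcp_pos: [0.5007, 0.1029, 0.0837]
eef_rot: [[-0.989, -0.146, -0.001], [-0.146, 0.989, -0.0], [0.001, 0.0, -1.0]]
force: [-1.7, -1.0, 1.8]
gripper_width: 0.0007
t: 14.92
tcp_pos: [0.5011, 0.1029, 0.0833]
eef_rot: [[-0.989, -0.146, 0.0], [-0.146, 0.989, 0.0], [-0.0, -0.0, -1.0]]
force: [-2.0, -0.1, 1.3]
gripper_width: 0.0006
```

```bash
python3 -m pendant '[{"ax":0,"ay":0,"az":0,"dx":0,"dy":0,"dz":0.0015,"grip":255},{"ax":0,"ay":0,"az":0,"dx":0,"dy":0,"dz":0.0025,"grip":255},{"ax":0,"ay":0,"az":0,"dx":0,"dy":0,"dz":0.0025,"grip":255}]'
python3 -m pendant '[{"ax":0,"ay":0,"az":0,"dx":0,"dy":0,"dz":0.001,"grip":255},{"ax":0,"ay":0,"az":0,"dx":0,"dy":0,"dz":0.001,"grip":255}]'
```

```text
t: 15.3
tcp_pos: [0.5008, 0.1029, 0.0808]
eef_rot: [[-0.989, -0.146, -0.0], [-0.146, 0.989, -0.0], [0.0, -0.0, -1.0]]
force: [-4.3, -1.3, 8.5]
gripper_width: 0.0003
t: 15.55
tcp_pos: [0.5009, 0.1029, 0.0805]
eef_rot: [[-0.989, -0.146, 0.001], [-0.146, 0.989, -0.0], [-0.001, -0.0, -1.0]]
force: [-8.6, -1.7, 24.5]
gripper_width: 0.0005
```

At 24.5 N it is on the stop. I'll let go straight up, slowly at first, then retreat.

```bash
python3 -m pendant '[{"ax":0,"ay":0,"az":0,"dx":0,"dy":0,"dz":-0.008,"grip":255},{"ax":0,"ay":0,"az":0,"dx":0,"dy":0,"dz":-0.03,"grip":255},{"ax":0,"ay":0,"az":0,"dx":0.03,"dy":0,"dz":-0.08,"grip":255},{"ax":0,"ay":0,"az":0,"dx":0.07,"dy":0,"dz":-0.12,"grip":255},{"ax":0,"ay":0,"az":0,"dx":0.12,"dy":0,"dz":-0.13,"grip":255}]'
python3 -m pendant '[{"ax":0,"ay":0,"az":0,"dx":0.01,"dy":0,"dz":0,"grip":255},{"ax":0,"ay":0,"az":0,"dx":0.01,"dy":0,"dz":0,"grip":255},{"ax":0,"ay":0,"az":0,"dx":0.01,"dy":0,"dz":0,"grip":255},{"ax":0,"ay":0,"az":0,"dx":0.01,"dy":0,"dz":0,"grip":255},{"ax":0,"ay":0,"az":0,"dx":0.01,"dy":0,"dz":0,"grip":255}]'
python3 -m pendant '[{"ax":0,"ay":0,"az":0,"dx":0,"dy":0,"dz":0,"grip":255},{"ax":0,"ay":0,"az":0,"dx":0,"dy":0,"dz":0,"grip":255},{"ax":0,"ay":0,"az":0,"dx":0,"dy":0,"dz":0,"grip":255},{"ax":0,"ay":0,"az":0,"dx":0,"dy":0,"dz":0,"grip":255},{"ax":0,"ay":0,"az":0,"dx":0,"dy":0,"dz":0,"grip":255}]'
python3 - <<'E'
from h import *
s=cam("side");save(s,"side13.png")
cv2.imwrite("pics/s13.png",cv2.resize(s[0][170:290,260:400,::-1],None,fx=5,fy=5,interpolation=cv2.INTER_CUBIC))
im=s[0].astype(int);x0,y0,x1,y1=305,200,328,216; m=(im[...,2]-im[...,0])[y0:y1,x0:x1]>40
ys,xs=np.nonzero(m);print(xs.mean()+x0,ys.mean()+y0,len(xs))
a=cv2.imread("pics/side0.png").astype(int)[:,:,::-1]
d=np.abs(a-im).max(2)>40; d=cv2.morphologyEx(d.astype(np.uint8),cv2.MORPH_OPEN,np.ones((3,3),np.uint8))
n,l,st,ce=cv2.connectedComponentsWithStats(d); print(st[1:])
E
```

```text
t: 16.18
tcp_pos: [0.383, 0.0853, 0.2118]
eef_rot: [[-0.989, -0.146, 0.005], [-0.146, 0.989, 0.0], [-0.005, -0.0, -1.0]]
force: [-0.3, -0.0, -0.4]
gripper_width: 0.0005
t: 16.8
tcp_pos: [0.3727, 0.0839, 0.2093]
eef_rot: [[-0.989, -0.146, -0.001], [-0.146, 0.989, -0.0], [0.001, 0.0, -1.0]]
force: [1.1, -0.5, -0.2]
gripper_width: 0.0005
t: 17.42
tcp_pos: [0.3723, 0.0839, 0.2096]
eef_rot: [[-0.989, -0.146, 0.0], [-0.146, 0.989, -0.0], [-0.0, -0.0, -1.0]]
force: [-0.3, -0.1, -0.2]
gripper_width: 0.0004
315.5507246376812 206.95652173913044 69
[[   0    0   51  123 5000]
 [ 134    0   34    8  189]
 [ 202    0    6    3   15]
 [ 218    0   25   20  299]
 [ 266    0    9   20   94]
 [ 207    4    5    7   31]
 [ 243    6   26   35  645]
 [ 207   18   53   79 1440]
 [ 239   28    3    3    9]
 [ 240   59   12   25  242]
 [ 271   65    4    5   17]
 [ 234   80   41   23  532]
 [  78  103   44   12  187]
 [ 126  103   14   14   81]
 [ 238  104   40   53 1545]
 [   0  123   52   53 1531]
 [ 108  132    8    5   32]
 [  82  135   62   97 2370]
 [ 119  162    6    4   21]
 [   0  172   29   34  600]
 [  35  172   42   12  258]
 [  29  177   70   66 2538]
 [ 256  218   11   29  222]
 [ 143  242   11   12   90]
 [  58  255    9   10   66]
 [  60  268   12   17  135]]
```

View pics/s13.png

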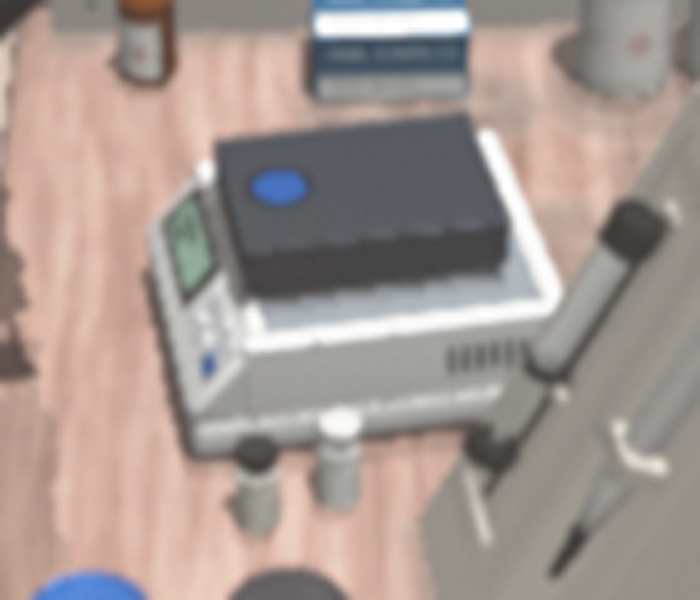

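View pics/side13.png

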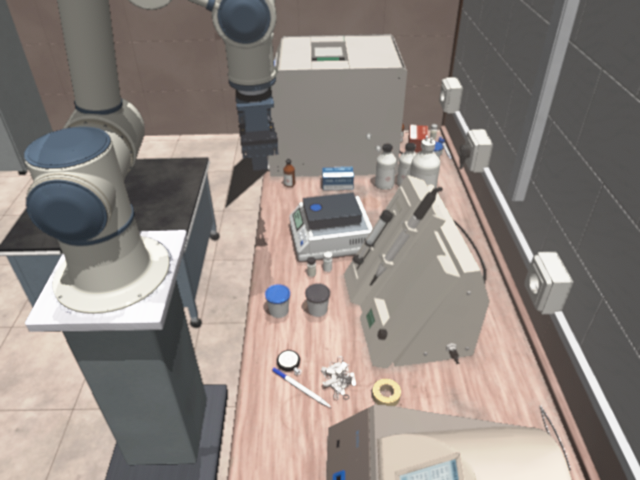

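The cover is latched: its spot is back at (315.6,207.0), the same as at the start, and it has held for nearly 2 s. Nothing else has changed apart from the arm and its shadow. Handing in.

```bash
python3 -c "
from bench import ctrl
print(ctrl.hand_in())"
```

```text
the job is handed in; nothing more can be done
None
```

The photometer is ready to read again, and I handed the job in at about 17.5 s of the 51 s allowed. I pressed the blue spot to its stop and let go, and the cover sprang wide open. I then pushed the vial down to its firm stop, pushed the cover over from behind, and pressed it in until it latched.

**Last checks:**
- **Vial:** it met the stop at 22 N with the fingertip at about 84 mm. In the side view the cap had dropped 4.4 px, within half a pixel of the position predicted for fully down.
- **Cover:** I pressed it in to the stop at 24.5 N. Nearly 2 s after release, the blue spot in the side view was back within 0.1 px of where it was before opening.
- **Other things:** comparing the first and last side pictures, only the arm and its shadow had changed. I did not repeat this from the top view, where the arm was in the way.

**What disagreed:**
- **Fingertips:** with the gripper shut they sit about 21 mm short of the stated TCP, so the first press reached its planned depth without touching. I found the real contact by force and used that offset from then on.
- **First press:** it peaked at about 37 N on the cover's stop. That is above the 25 N stated as harmless but below the 40 N limit, and it was the fingers that pressed. The cover opened and latched normally afterwards.

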